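# Dial open the gauge lockbox

### The job

Open the blue gauge lockbox: with closed fingers push the dial round by its orange peg (never grip or force it, its shear pin is weak) anticlockwise past the red mark once and stop with the peg at red the second time it comes there, then clockwise past the yellow mark once and stop at yellow the second time, then slowly anticlockwise until you feel the dial lock. Then push the hatch by its orange lug fully open, away from the robot, and leave the tools and parts lying round about where they are.

Things in the scene. Friction and masses are not known exactly. Their poses are not given: they have to be found in the camera images.
- lockbox: Blue steel lockbox fixed to the bench, 190 (x) x 350 (y) x 80 mm high, dial and hatch on top. Origin: centre of the underside. Its +x axis points away from the robot (turned up to 0.3 rad), +y to the robot's left. Two wheels in it are dragged by the dial after lost motion, so only the full combination sets them. No part may be pushed or squeezed by the fingers with over 55 N (shear pins).
- dial_axis (a point): Centre of the dial face, 96 mm above the bench. The dial is a level dark steel disc, 140 mm across, 16 mm thick, at the lockbox's +y end, turning about the vertical; it takes 2 to 6 N at the peg and stays where it is left. Each stop must be within 6 degrees of its mark; going further past spoils the setting (then begin again with red).
- peg_top (a point): Centre of the top of the orange peg on the dial (slippery nylon sleeve): upright, round, 18 mm across, 45 mm tall above the dial face, its axis 50 mm from the dial axis. The peg is also the dial's pointer.
- dial (a joint): Peg angle about the dial axis (rad), anticlockwise from above positive, 0 = peg along the lockbox's +x, counts on over turns. Start -3.84 to -1.57. Red: passed at 0.70, stop at 6.98. Yellow: passed at 6.02, stop at -0.26. Then, anticlockwise from yellow, it locks at an unmarked place 40 to 165 degrees on (varies): a spring bolt drops in, the dial stops dead. Over 1.5 rad/s the bolt may miss.
- red_mark (a point): Centre of the red painted mark (19 x 16 mm) on the lockbox top just outside the dial's rim, 82.5 mm from the dial axis, 40 degrees anticlockwise of the lockbox's +x.
- yellow_mark (a point): Centre of the yellow painted mark, same size and radius, 15 degrees clockwise of the lockbox's +x.
- hatch_lug (a point): Centre of the top of the orange lug standing on the aluminium hatch plate: 12 mm (x) x 50 mm (y), 40 mm tall, its top 126 mm above the bench and the plate's top at 86 mm. Push it on its robot-side face. Two steel rails 10 mm high beside the plate, 68.5 mm either side of the lug's centre in y. Behind the lug, towards the robot, 59 mm of flat plate.
- hatch (a joint): How far the hatch has slid along the lockbox's +x (m): 0 shut, 0.085 at its end stop. Sliding takes about 2 N; until the dial has locked the bolt holds it within 3 mm of shut.
- sprocket: Dark cast iron front sprocket, 130 mm across, lying flat, origin at the centre of its underside; bystander.
- link_jig: Steel roller link jig, 150 x 50 x 34 mm with two rows of pins, origin at the centre of its underside; bystander.
- screwdriver: Orange-handled screwdriver, 190 mm, lying on the bench to the left of the lockbox; bystander.
- pliers: Blued steel circlip pliers, 170 mm long, lying flat; bystander.

How it is judged:
By the outcome, as a careful person would: the job done as asked, in the order asked, and still so for the second after the job is handed in, with the robot touching nothing.
It also fails if it takes over 72 s, if anything falls off the work surface, if the arm or the gripper's body presses on something with over 40 N, if the wrist force passes 120 N, or if a joint passes its speed limit or range.

### The arm

A 6-joint arm with a two-finger parallel gripper is mounted at the origin on the work surface. World frame = base frame: x ahead of the robot, y to its left, z up, the work surface at z = 0. Lengths are in m, angles in rad, forces in N, time in s.
With the tool pointing down it reaches from about 0.35 to 0.875 m from the base axis. Payload 4.2 kg.
Tool frame: the origin (TCP) lies between the finger pads; the fingertips stand 14 mm ahead of it and the grasp point (between the pads) lies 5 mm behind it; z points along the fingers, y is the direction in which the jaws open and shut (so a half turn about z gives the same grasp; the last joint's range is limited). The gripper opens to 87 mm and grips with 3 to 60 N. Pads are 19 mm wide; open, the fingers measure 117 mm over their backs; the gripper's body (75 mm by 190 mm) begins 51 mm behind the grasp point.
Start: joints at [-0.845, 0.385, 0.008, 0, -1.194, -0.259], TCP at [0.281, -0.558, 0.237] pointing down, gripper open.
Joint ranges: [-3.14, 3.14], [-1.21, 2.06], [-1.07, 1.41], [-3.16, 2.05], [-2.99, -0.16], [-3.1, 3.1]. Speed limits (rad/s): [2.79, 2.79, 3.14, 3.14, 3.14, 3.14].

### API

Orientations are given as a unit quaternion [w, x, y, z].
In Python, from station import bot gives the robot as it stands.
- The arm moves only by the shell command python3 -m handwheel 'ROWS'. ROWS is JSON, a list that holds one entry, the list of rows, each a list of 7 numbers: the finger opening in mm, from 0 to 87, then the shift along the tool's x, y, z in mm, then the turn, a rotation vector about the tool's x, y, z in degrees. In form: [[[grip, x, y, z, rx, ry, rz], ...]]. A call has 1 to 12 rows; each row is the pose to reach, as a shift and turn from the pose commanded when the call began, along the tool's axes at that moment; what a row does not reach only later rows make up. A row lasts 1/12 s, in which the tool goes at most 41.7 mm and 7.16 degrees, less where a joint would pass 70% of its speed; a pose out of reach is approached as far as the arm can. A call with a gripper value outside its range is refused whole. The fingers move at their own pace and stop on an object; the grip force is fixed at half the most. Time passes only in rows, so rows that repeat a pose let the fingers close. It gives the time, the measured TCP pose, the force and the opening at its end, in the units of the state.
- bot.observe(): the state, without advancing time (a new reading comes with each control period).
- bot.get_image(name): name is "side" or "top"; returns a dict with "img" (420x560x3 uint8, red, green, blue), "fx", "fy", "cx", "cy" (pixels), "xyz" and "orientation" of the camera in the world. Camera axes: x right, y up, looking along -z (the intrinsics and any distortion apply to the point x, -y, -z); pixel columns grow to the right and rows downward; lengths in m; the calibration is good to about 2 mm. A picture is of the moment at which its call begins. There is no depth.
- bot.close_job(): hands the job in, once; it reports no verdict.
The state is a dict: "time_s": time; "joint_pos": joint angles; "joint_vel": joint speeds; "joint_torque": joint torques, N m; "eef_pos": TCP position; "orientation": TCP orientation; "ft_force": force on the tool from outside, world axes, zero at the start; "wrist_torque": the same for the moment, N m; "opening": finger opening in m.
Only numpy, scipy, OpenCV 4.12 (cv2) and the standard library are available. Lean on these libraries where they do the work, as an engineer would, in place of code of your own. Each camera call takes 0.05 s, during which the arm holds its last target.

## Working session

There is one attempt and no reset: what is moved stays moved. The work goes in short steps, Python scripts to look and compute and a shell command to move; the robot and the scene stay as the last step left them, time stands still between calls to the robot, and variables do not carry over. Pictures are saved under pics/ and viewed, and the job is handed in when it is done.

```bash
ls; mkdir -p pics; python3 - <<'E'
from station import bot
import cv2
s=bot.observe()
for k,v in s.items(): print(k,v)
for n in("top","side"):
    d=bot.get_image(n); print(n,{k:v for k,v in d.items() if k!="img"})
    cv2.imwrite(f"pics/{n}0.png",d["img"][:,:,::-1])
E
```

```text
pics
time_s 0.0
joint_pos [-8.45404244e-01  3.85547194e-01  6.63709486e-03 -5.01501034e-04
 -1.19398217e+00 -2.58618563e-01]
joint_vel [ 0.00048617  0.00056261  0.0004739  -0.00228809  0.00089439  0.00048002]
joint_torque [ 3.17930226e-04 -3.90665460e+01  1.87401795e+01  4.21976388e+00
  1.10035259e-02 -1.99265887e-04]
eef_pos [ 0.28103097 -0.55762125  0.23546925]
orientation [-2.89638068e-04 -2.31183647e-01  9.72909538e-01  1.03376515e-03]
ft_force [ 0.30937451 -0.12886576 -0.16013617]
wrist_torque [-0.0508573   0.0107321   0.02415097]
opening 0.08675925938650968
top {'fx': 516.5035444859276, 'fy': 516.5035444859276, 'cx': 275.85522790609883, 'cy': 216.54981017169862, 'xyz': array([ 0.45024653, -0.0223402 ,  1.58930388]), 'orientation': array([-0.70316807, -0.02949913,  0.01714442,  0.71020457])}
side {'fx': 444.87963034634726, 'fy': 444.87963034634726, 'cx': 279.486421856199, 'cy': 210.15391979702545, 'xyz': array([0.36663841, 0.88256354, 0.95309478]), 'orientation': array([-0.09718862, -0.03986905,  0.39589706,  0.9122666 ])}
```

View pics/top0.png

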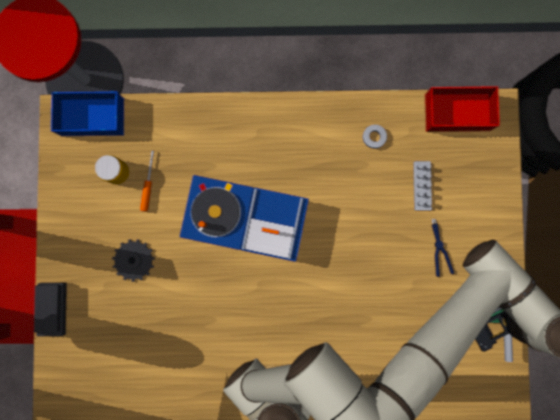

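View pics/side0.png

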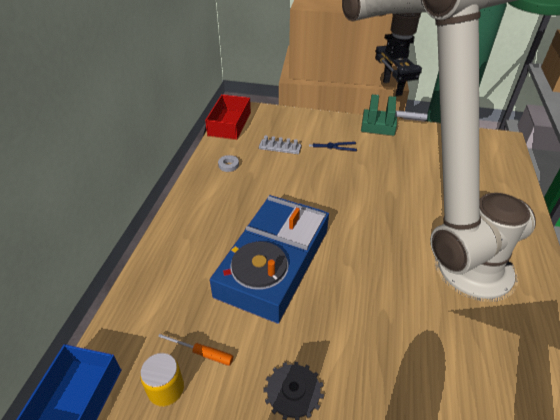

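The top picture shows the dial at about (215,211), the red mark at (203,187), the yellow mark at (228,187), the peg at about (201,226) and the lug at about (270,231). I'll measure these precisely.

```bash
cat > h.py <<'E'
import numpy as np, cv2
from scipy.spatial.transform import Rotation as R
def rot(q): return R.from_quat([q[1],q[2],q[3],q[0]]).as_matrix()
def ray(d,u,v):
    c=np.array([(u-d['cx'])/d['fx'],-(v-d['cy'])/d['fy'],-1.0]); return rot(d['orientation'])@c
def plane(d,u,v,z):
    r=ray(d,u,v); o=np.asarray(d['xyz']); return o+r*(z-o[2])/r[2]
def proj(d,p):
    c=rot(d['orientation']).T@(np.asarray(p)-d['xyz']); return d['cx']+d['fx']*c[0]/-c[2], d['cy']-d['fy']*c[1]/-c[2]
def tri(d1,p1,d2,p2):
    A=[];b=[]
    for d,p in((d1,p1),(d2,p2)):
        r=ray(d,*p); r/=np.linalg.norm(r); M=np.eye(3)-np.outer(r,r); A.append(M); b.append(M@d['xyz'])
    return np.linalg.lstsq(np.vstack(A),np.hstack(b),rcond=None)[0]
E
python3 - <<'E'
from station import bot
import cv2,numpy as np
from h import *
for n,(x0,y0,x1,y1) in(("top",(170,165,320,270)),("side",(205,190,335,325))):
    d=bot.get_image(n); im=d['img']
    cr=im[y0:y1,x0:x1,::-1]; k=5 if n=="top" else 4
    cv2.imwrite(f"pics/{n}z.png",cv2.resize(cr,None,fx=k,fy=k,interpolation=cv2.INTER_CUBIC))
    hsv=cv2.cvtColor(im,cv2.COLOR_RGB2HSV)
    for name,lo,hi in(("red",(170,120,80),(180,255,255)),("red0",(0,150,80),(4,255,255)),("orange",(5,190,120),(14,255,255)),("yel",(18,150,120),(30,255,255)),):
        m=cv2.inRange(hsv,lo,hi); mm=np.zeros_like(m); mm[y0:y1,x0:x1]=m[y0:y1,x0:x1]
        nn,l,st,c=cv2.connectedComponentsWithStats(mm)
        for i in range(1,nn):
            if st[i,4]>5: print(n,name,st[i],c[i].round(1), plane(d,*c[i],.08).round(4))
E
```

```text
top red [200 184   6   7  22] [202.3 187. ] [0.6397 0.2195 0.08  ]
top red0 [202 186   3   4   7] [202.7 187.7] [0.6376 0.2184 0.08  ]
top orange [198 221   7   6  29] [201.3 223.5] [0.532  0.2225 0.08  ]
top orange [263 229  15   5  40] [270.4 230.8] [0.5086 0.02   0.08  ]
top yel [183 168   7   6  15] [186.7 170. ] [0.6908 0.2659 0.08  ]
top yel [191 169   4   5   8] [192.2 170.9] [0.688  0.2494 0.08  ]
top yel [289 171   4   3   6] [290.2 171.8] [ 0.6816 -0.0398  0.08  ]
top yel [225 184   7   7  32] [227.9 186.7] [0.6398 0.144  0.08  ]
top yel [208 205  13  13 126] [214.3 210.9] [0.5686 0.1843 0.08  ]
top yel [308 212   5   6  10] [310.  215.1] [ 0.5533 -0.0964  0.08  ]
top yel [315 212   5   7  13] [317.  215.2] [ 0.5529 -0.1168  0.08  ]
top yel [187 261   3   5   7] [187.9 262.7] [0.4177 0.2619 0.08  ]
top yel [191 263   4   5   8] [192.9 265. ] [0.4109 0.2472 0.08  ]
top yel [310 264   4   3   6] [311.7 264.7] [ 0.4088 -0.0992  0.08  ]
side red [223 269   7   3   7] [226.  269.9] [0.6433 0.2127 0.08  ]
side red [224 273   7   2   7] [227.  273.7] [0.6372 0.2239 0.08  ]
side red0 [224 270   7   4  20] [226.8 271.8] [0.6396 0.2181 0.08  ]
side orange [290 208   9  21  72] [293.  217.5] [ 0.5144 -0.009   0.08  ]
side orange [268 260   7  16  93] [270.6 267.2] [0.5359 0.1804 0.08  ]
side yel [232 247   6   5  24] [234.7 249.1] [0.6416 0.141  0.08  ]
side yel [252 255  14  12 132] [258.6 260.7] [0.5705 0.1661 0.08  ]
```

View pics/topz.png

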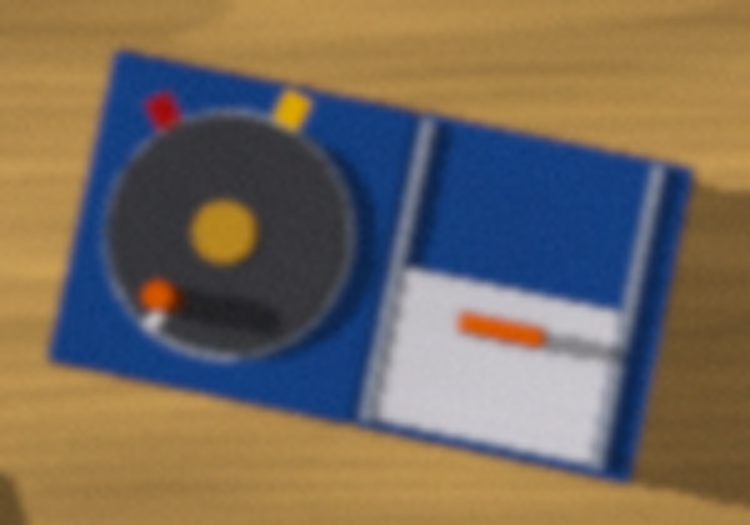

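View pics/sidez.png

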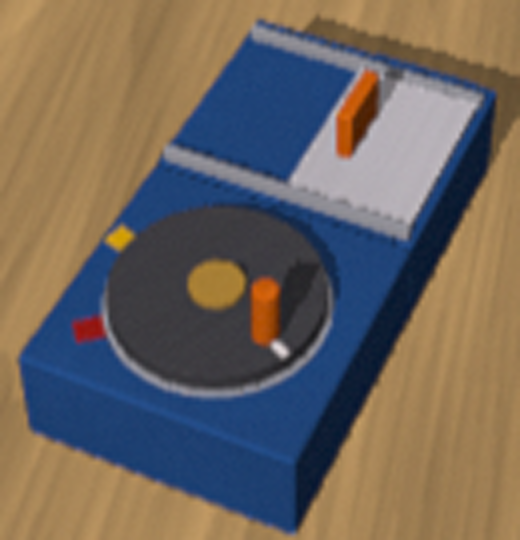

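```bash
python3 - <<'E'
from station import bot
from h import *
t=bot.get_image("top"); s=bot.get_image("side")
red=(plane(t,202.4,187.1,.08)+plane(s,226.7,271.8,.08))/2
yel=(plane(t,227.9,186.7,.08)+plane(s,234.7,249.1,.08))/2
C=(plane(t,214.3,210.9,.096)+plane(s,258.6,260.7,.096))/2
print(red,yel,C, plane(t,214.3,210.9,.096),plane(s,258.6,260.7,.096))
for m,a in((red,40),(yel,-15)):
    v=(m-C)[:2]; print(np.hypot(*v),np.degrees(np.arctan2(v[1],v[0]))-a)
print("lug",plane(t,270.4,230.8,.126),tri(t,(270.4,230.8),s,(293,217)))
print("peg",plane(t,201.3,223.5,.141),plane(s,270.6,261,.141))
E
```

```text
[0.63955184 0.21878532 0.08      ] [0.6406004 0.1424707 0.08     ] [0.56712078 0.18068786 0.096     ] [0.56739309 0.18206124 0.096     ] [0.56684848 0.17931449 0.096     ]
0.08183932195091158 -12.256421394321546
0.08282393688628732 -12.479193826605968
lug [0.50674365 0.01863696 0.126     ] [0.50852004 0.0192413  0.1095314 ]
peg [0.52867929 0.21263645 0.141     ] [0.52820549 0.21107618 0.141     ]
```

```bash
cat >> h.py <<'E'
C=np.array([0.5671,0.1807]); YAW=np.radians(-12.4)
XL=np.array([np.cos(YAW),np.sin(YAW)]); YL=np.array([-XL[1],XL[0]])
def d(t):   # centre-to-centre distance along t, finger box half (X 15,Y 9.5) inflated by 9 mm
    lo,hi=0,60
    for _ in range(50):
        m=(lo+hi)/2; q=np.maximum(np.abs(m*t)-[15,9.5],0)
        if np.hypot(*q)>9: hi=m
        else: lo=m
    return hi
def F(th,s): # finger centre, mm, lockbox axes about dial axis; th deg; s=+1 acw, -1 cw
    a=np.radians(th); P=50*np.array([np.cos(a),np.sin(a)]); t=s*np.array([-np.sin(a),np.cos(a)])
    return P-d(t)*t
def tool(dF): return np.array([-dF[1],-dF[0]])  # lockbox mm -> tool x,y mm
def lbox(p): v=(np.asarray(p)[:2]-C)*1000; return np.array([v@XL,v@YL])
def rows(cur,ths,s):
    out=[[0]+[int(round(x)) for x in tool(F(t,s)-cur)]+[0,0,0,0] for t in ths]
    print(str([out]).replace(' ',''))
    e=np.array([-out[-1][2],-out[-1][1]])+cur; print("end cmd",e.round(1))
def peg(bot,bg=None):
    out=[]
    for n in("top","side"):
        g=bot.get_image(n); hsv=cv2.cvtColor(g['img'],cv2.COLOR_RGB2HSV)
        m=cv2.inRange(hsv,(5,190,90),(14,255,255))
        cc=cv2.connectedComponentsWithStats(m)
        u0,v0=proj(g,[*C,.12])
        for i in range(1,cc[0]):
            st=cc[2][i]; c=cc[3][i]
            if st[4]>5 and np.hypot(c[0]-u0,c[1]-v0)<40:
                z=.138 if n=="top" else .12
                q=lbox(plane(g,*c,z)); print(n,st,c.round(1),"L",q.round(1),"r",np.hypot(*q).round(1),"ang",np.degrees(np.arctan2(q[1],q[0])).round(1))
E
python3 - <<'E'
from station import bot
from h import *
peg(bot)
s=bot.observe(); f=F(130,1); w=C+(XL*f[0]+YL*f[1])/1000
M=rot(s['orientation']); dl=np.array([*w,.235])-s['eef_pos']
print(f,w,(M.T@dl*1000).round(1), d(np.array([1,0])))
T=np.column_stack([-YL,-XL]); Rt=np.eye(3); Rt[:2,0]=-YL;Rt[:2,1]=-XL;Rt[:,2]=[0,0,-1]
print(np.degrees(R.from_matrix(M.T@Rt).as_rotvec()))
print("lug L",lbox([.5085,.0192]))
E
```

```text
top [198 221   8   6  32] [201.6 223.5] L [-44.2  22.6] r 49.7 ang 152.9
side [268 260   7  16 102] [270.9 267.2] L [-45.6  22.7] r 51.0 ang 153.6
[-12.00694965  55.19533745] [0.56722553 0.23718607] [-613.2  581.5    1.6] 24.00000000000002
[ 1.59248462e-02  7.11186176e-03 -5.08566732e+01]
lug L [ -22.55324017 -170.31606312]
```

```bash
python3 -m handwheel '[[[0,-613,581,0,0,0,-50.9],[0,-613,581,0,0,0,-50.9],[0,-613,581,0,0,0,-50.9],[0,-613,581,0,0,0,-50.9],[0,-613,581,0,0,0,-50.9],[0,-613,581,0,0,0,-50.9],[0,-613,581,0,0,0,-50.9],[0,-613,581,0,0,0,-50.9],[0,-613,581,0,0,0,-50.9],[0,-613,581,0,0,0,-50.9],[0,-613,581,0,0,0,-50.9],[0,-613,581,0,0,0,-50.9]]]'
cat > st.py <<'E'
from station import bot
from h import *
s=bot.observe(); M=rot(s['orientation'])
Rt=np.eye(3); Rt[:2,0]=-YL;Rt[:2,1]=-XL;Rt[:,2]=[0,0,-1]
print("t",round(s['time_s'],2),"L",lbox(s['eef_pos']).round(1),"z",s['eef_pos'][2].round(4),"rotfix",np.degrees(R.from_matrix(M.T@Rt).as_rotvec()).round(2),"f",(s['ft_force']).round(1),"j",s['joint_pos'].round(2),"vel",abs(s['joint_vel']).max().round(2),"op",s['opening'])
E
python3 - <<'E'
from st import *
w=C+(XL*-12+YL*55.2)/1000
print((M.T@(np.array([*w,.235])-s['eef_pos'])*1000).round(1))
E
```

```text
time_s: 1.4
eef_pos: [0.4508, -0.0856, 0.2371]
orientation: [0.001, -0.627, 0.779, -0.0]
ft_force: [1.0, -0.8, 0.2]
opening: 0.0151
t 1.4 L [ -56.4 -285. ] z 0.2371 rotfix [-0.07  0.02  0.06] f [ 1.  -0.8  0.2] j [ 0.17  0.1  -0.38  0.   -1.09 -0.38] vel 1.04 op 0.015148388973117292
[-340.2  -44.8    2.3]
```

```bash
python3 -m handwheel '[[[0,-330,-44,2,0,0,0],[0,-330,-44,2,0,0,0],[0,-330,-44,2,0,0,0],[0,-330,-44,2,0,0,0],[0,-330,-44,2,0,0,0],[0,-330,-44,2,0,0,0],[0,-330,-44,2,0,0,0],[0,-330,-44,2,0,0,0],[0,-330,-44,2,0,0,0],[0,-330,-44,2,0,0,0],[0,-330,-44,2,0,0,0],[0,-330,-44,2,0,0,0]]]'
python3 st.py
```

```text
time_s: 2.4
eef_pos: [0.5638, 0.2244, 0.2347]
orientation: [-0.0, -0.627, 0.779, 0.0]
ft_force: [-0.3, 0.5, -1.1]
opening: 0.0006
t 2.4 L [-12.6  42. ] z 0.2347 rotfix [ 0.01 -0.01 -0.  ] f [-0.3  0.5 -1.1] j [ 0.65  0.36 -0.04 -0.   -1.17 -0.86] vel 0.01 op 0.0005830844064601259
```

```bash
python3 -m handwheel '[[[0,-13,-1,40,0,0,0],[0,-13,-1,75,0,0,0],[0,-13,-1,100,0,0,0],[0,-13,-1,115,0,0,0],[0,-13,-1,115,0,0,0],[0,-13,-1,115,0,0,0]]]'
python3 st.py; python3 - <<'E'
from h import *
rows(np.array([-12,55]),range(136,203,6),1)
E
```

```text
time_s: 2.9
eef_pos: [0.5679, 0.2366, 0.1198]
orientation: [-0.0, -0.627, 0.779, -0.0]
ft_force: [0.8, -0.0, 1.7]
opening: 0.0003
t 2.9 L [-11.2  54.7] z 0.1198 rotfix [ 0.01 -0.05 -0.01] f [ 0.8 -0.   1.7] j [ 0.66  0.47 -0.17  0.   -0.93 -0.87] vel 0.04 op 0.00032565127926095815
[[[0,2,6,0,0,0,0],[0,6,13,0,0,0,0],[0,10,19,0,0,0,0],[0,15,24,0,0,0,0],[0,19,28,0,0,0,0],[0,24,32,0,0,0,0],[0,30,35,0,0,0,0],[0,35,37,0,0,0,0],[0,40,39,0,0,0,0],[0,45,41,0,0,0,0],[0,50,41,0,0,0,0],[0,55,42,0,0,0,0]]]
end cmd [-54   0]
```

```bash
python3 -m handwheel '[[[0,2,6,0,0,0,0],[0,6,13,0,0,0,0],[0,10,19,0,0,0,0],[0,15,24,0,0,0,0],[0,19,28,0,0,0,0],[0,24,32,0,0,0,0],[0,30,35,0,0,0,0],[0,35,37,0,0,0,0],[0,40,39,0,0,0,0],[0,45,41,0,0,0,0],[0,50,41,0,0,0,0],[0,55,42,0,0,0,0]]]'
python3 - <<'E'
from st import *
peg(bot)
for n in("top","side"):
    g=bot.get_image(n); u,v=map(int,proj(g,[*C,.12])); c=g['img'][v-60:v+60,u-80:u+80,::-1]
    cv2.imwrite(f"pics/{n}1.png",cv2.resize(c,None,fx=4,fy=4,interpolation=cv2.INTER_CUBIC))
rows(np.array([-54,0]),range(208,275,6),1)
E
```

```text
time_s: 3.9
eef_pos: [0.5171, 0.1941, 0.1202]
orientation: [0.003, -0.627, 0.779, -0.0]
ft_force: [5.5, 6.2, -1.4]
opening: 0.0002
t 3.9 L [-51.7   2.3] z 0.1202 rotfix [-0.25  0.25  0.09] f [ 5.5  6.2 -1.4] j [ 0.65  0.37 -0.33  0.   -0.86 -0.87] vel 0.1 op 0.00021805043567801313
[[[0,5,0,0,0,0,0],[0,9,0,0,0,0,0],[0,14,0,0,0,0,0],[0,18,-1,0,0,0,0],[0,23,-2,0,0,0,0],[0,28,-5,0,0,0,0],[0,33,-8,0,0,0,0],[0,38,-13,0,0,0,0],[0,43,-18,0,0,0,0],[0,46,-23,0,0,0,0],[0,49,-28,0,0,0,0],[0,52,-33,0,0,0,0]]]
end cmd [-21 -52]
```

View pics/side1.png

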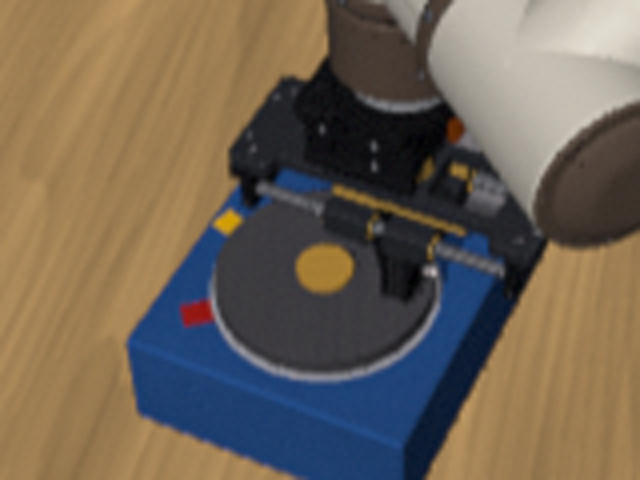

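View pics/top1.png

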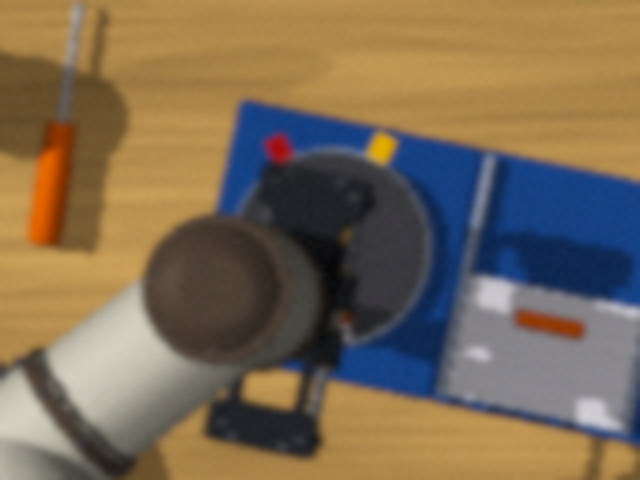

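```bash
python3 - <<'E'
from h import *
c=np.array([-54,0])
for a in (202,322,442,562): 
    rows(c,range(a+10,a+121,10),1); c=np.round(F(a+120,1))
E
```

```text
[[[0,8,0,0,0,0,0],[0,15,0,0,0,0,0],[0,23,-2,0,0,0,0],[0,32,-7,0,0,0,0],[0,40,-15,0,0,0,0],[0,46,-23,0,0,0,0],[0,51,-32,0,0,0,0],[0,54,-40,0,0,0,0],[0,56,-49,0,0,0,0],[0,57,-58,0,0,0,0],[0,55,-68,0,0,0,0],[0,49,-79,0,0,0,0]]]
end cmd [ 25 -49]
[[[0,-7,-9,0,0,0,0],[0,-15,-17,0,0,0,0],[0,-24,-22,0,0,0,0],[0,-32,-26,0,0,0,0],[0,-41,-28,0,0,0,0],[0,-49,-29,0,0,0,0],[0,-57,-29,0,0,0,0],[0,-64,-29,0,0,0,0],[0,-72,-27,0,0,0,0],[0,-81,-22,0,0,0,0],[0,-89,-14,0,0,0,0],[0,-95,-6,0,0,0,0]]]
end cmd [31. 46.]
[[[0,-5,9,0,0,0,0],[0,-8,17,0,0,0,0],[0,-10,26,0,0,0,0],[0,-11,35,0,0,0,0],[0,-9,45,0,0,0,0],[0,-3,56,0,0,0,0],[0,4,65,0,0,0,0],[0,12,73,0,0,0,0],[0,21,78,0,0,0,0],[0,29,82,0,0,0,0],[0,38,84,0,0,0,0],[0,46,85,0,0,0,0]]]
end cmd [-54.   0.]
[[[0,8,0,0,0,0,0],[0,15,0,0,0,0,0],[0,23,-2,0,0,0,0],[0,32,-7,0,0,0,0],[0,40,-15,0,0,0,0],[0,46,-23,0,0,0,0],[0,51,-32,0,0,0,0],[0,54,-40,0,0,0,0],[0,56,-49,0,0,0,0],[0,57,-58,0,0,0,0],[0,55,-68,0,0,0,0],[0,49,-79,0,0,0,0]]]
end cmd [ 25. -49.]
```

```bash
python3 -m handwheel '[[[0,8,0,0,0,0,0],[0,15,0,0,0,0,0],[0,23,-2,0,0,0,0],[0,32,-7,0,0,0,0],[0,40,-15,0,0,0,0],[0,46,-23,0,0,0,0],[0,51,-32,0,0,0,0],[0,54,-40,0,0,0,0],[0,56,-49,0,0,0,0],[0,57,-58,0,0,0,0],[0,55,-68,0,0,0,0],[0,49,-79,0,0,0,0]]]'
python3 - <<'E'
from st import *
peg(bot)
g=bot.get_image("side"); u,v=map(int,proj(g,[*C,.12])); c=g['img'][v-60:v+60,u-80:u+80,::-1]
cv2.imwrite(f"pics/side2.png",cv2.resize(c,None,fx=4,fy=4,interpolation=cv2.INTER_CUBIC))
E
```

```text
time_s: 5.1
eef_pos: [0.5791, 0.1247, 0.118]
orientation: [-0.005, -0.626, 0.78, 0.001]
ft_force: [-4.2, -3.7, -0.2]
opening: 0.0003
t 5.1 L [ 23.7 -52.1] z 0.118 rotfix [ 0.47 -0.42 -0.07] f [-4.2 -3.7 -0.2] j [ 0.49  0.44 -0.22  0.   -0.92 -0.7 ] vel 0.39 op 0.0002584412979120515
side [247 234   7  16  89] [250.5 241.8] L [ 37.1 -31.1] r 48.4 ang -40.0
```

View pics/side2.png

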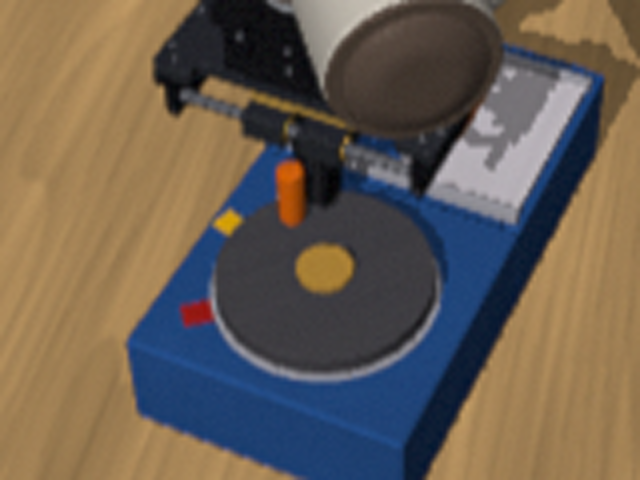

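The peg is visible at (290,195) in the zoomed picture. It measures -40°, where I expected -38°, so it follows the finger well. I'll carry on.

```bash
python3 -m handwheel '[[[0,-7,-9,0,0,0,0],[0,-15,-17,0,0,0,0],[0,-24,-22,0,0,0,0],[0,-32,-26,0,0,0,0],[0,-41,-28,0,0,0,0],[0,-49,-29,0,0,0,0],[0,-57,-29,0,0,0,0],[0,-64,-29,0,0,0,0],[0,-72,-27,0,0,0,0],[0,-81,-22,0,0,0,0],[0,-89,-14,0,0,0,0],[0,-95,-6,0,0,0,0]]]'; python3 -c "
from st import *
peg(bot)"
```

```text
time_s: 6.25
eef_pos: [0.6121, 0.2199, 0.1214]
orientation: [0.004, -0.627, 0.779, -0.002]
ft_force: [7.6, -5.3, 1.2]
opening: 0.0004
t 6.25 L [35.6 48. ] z 0.1214 rotfix [-0.5   0.2   0.08] f [ 7.6 -5.3  1.2] j [ 0.59  0.52 -0.08  0.   -0.96 -0.81] vel 0.19 op 0.0003945933923694228
side [241 260   7  16  92] [244.2 267.2] L [12.7 49.4] r 51.0 ang 75.5
```

```bash
python3 -m handwheel '[[[0,-5,9,0,0,0,0],[0,-8,17,0,0,0,0],[0,-10,26,0,0,0,0],[0,-11,35,0,0,0,0],[0,-9,45,0,0,0,0],[0,-3,56,0,0,0,0],[0,4,65,0,0,0,0],[0,12,73,0,0,0,0],[0,21,78,0,0,0,0],[0,29,82,0,0,0,0],[0,38,84,0,0,0,0],[0,46,85,0,0,0,0]]]'; python3 -c "
from st import *
peg(bot)"
```

```text
time_s: 7.35
eef_pos: [0.5189, 0.1966, 0.1211]
orientation: [0.007, -0.628, 0.778, -0.0]
ft_force: [7.4, 9.1, -5.2]
opening: 0.0006
t 7.35 L [-50.5   5.2] z 0.1211 rotfix [-0.51  0.62  0.15] f [ 7.4  9.1 -5.2] j [ 0.65  0.37 -0.33 -0.   -0.85 -0.87] vel 0.13 op 0.0006407728713601521
```

```bash
python3 -m handwheel '[[[0,8,0,0,0,0,0],[0,15,0,0,0,0,0],[0,23,-2,0,0,0,0],[0,32,-7,0,0,0,0],[0,40,-15,0,0,0,0],[0,46,-23,0,0,0,0],[0,51,-32,0,0,0,0],[0,54,-40,0,0,0,0],[0,56,-49,0,0,0,0],[0,57,-58,0,0,0,0],[0,55,-68,0,0,0,0],[0,49,-79,0,0,0,0]]]'; python3 -c "
from st import *
peg(bot)
rows(np.array([25,-49]),[330,338,346,354,362,368,373,378,382,385,385,385],1)"
```

```text
time_s: 8.45
eef_pos: [0.5774, 0.1256, 0.1179]
orientation: [-0.006, -0.626, 0.78, 0.002]
ft_force: [-6.0, -4.6, -0.3]
opening: 0.0004
t 8.45 L [ 21.9 -51.7] z 0.1179 rotfix [ 0.59 -0.37 -0.07] f [-6.  -4.6 -0.3] j [ 0.49  0.44 -0.23 -0.   -0.92 -0.7 ] vel 0.39 op 0.00040939031231704395
side [247 235   7  15  89] [250.4 241.8] L [ 37.1 -30.9] r 48.3 ang -39.8
[[[0,-5,-8,0,0,0,0],[0,-12,-14,0,0,0,0],[0,-18,-19,0,0,0,0],[0,-25,-23,0,0,0,0],[0,-32,-26,0,0,0,0],[0,-37,-27,0,0,0,0],[0,-42,-28,0,0,0,0],[0,-46,-29,0,0,0,0],[0,-49,-29,0,0,0,0],[0,-52,-29,0,0,0,0],[0,-52,-29,0,0,0,0],[0,-52,-29,0,0,0,0]]]
end cmd [54  3]
```

```bash
python3 -m handwheel '[[[0,-5,-8,0,0,0,0],[0,-12,-14,0,0,0,0],[0,-18,-19,0,0,0,0],[0,-25,-23,0,0,0,0],[0,-32,-26,0,0,0,0],[0,-37,-27,0,0,0,0],[0,-42,-28,0,0,0,0],[0,-46,-29,0,0,0,0],[0,-49,-29,0,0,0,0],[0,-52,-29,0,0,0,0],[0,-52,-29,0,0,0,0],[0,-52,-29,0,0,0,0]]]'; cat > look.py <<'E'
import sys
from st import *
peg(bot)
for n in("top","side"):
    g=bot.get_image(n); u,v=map(int,proj(g,[*C,.12])); c=g['img'][v-50:v+50,u-66:u+66,::-1]
    c=cv2.resize(c,None,fx=6,fy=6,interpolation=cv2.INTER_CUBIC)
    cv2.imwrite(f"pics/{n}{sys.argv[1]}.png",c)
E
python3 look.py 3
```

```text
time_s: 9.55
eef_pos: [0.619, 0.171, 0.1184]
orientation: [-0.003, -0.627, 0.779, 0.001]
ft_force: [-3.0, -4.3, -0.7]
opening: 0.0002
t 9.55 L [52.8  1.7] z 0.1184 rotfix [ 0.26 -0.23  0.01] f [-3.  -4.3 -0.7] j [ 0.52  0.51 -0.1  -0.   -0.97 -0.74] vel 0.0 op 0.00024638007361858273
side [235 247   7  17 100] [238.2 254.5] L [45.2 19.8] r 49.3 ang 23.7
```

View pics/side3.png

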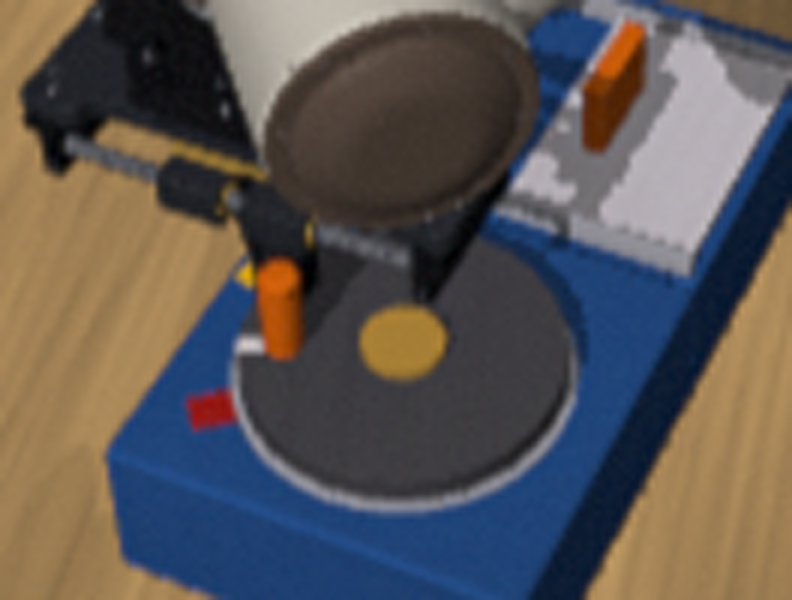

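In the picture the peg is at (280,310), at 23.7° and still short of red at (210,410). Next I'll ease it to 40°.

```bash
python3 - <<'E'
from h import *
rows(np.array([54,3]),[27,29,31,33,35,37,38,39,40,40.5,40.5,40.5],1)
E
```

```text
[[[0,-1,0,0,0,0,0],[0,-3,0,0,0,0,0],[0,-4,0,0,0,0,0],[0,-6,0,0,0,0,0],[0,-7,0,0,0,0,0],[0,-9,0,0,0,0,0],[0,-9,0,0,0,0,0],[0,-10,0,0,0,0,0],[0,-11,0,0,0,0,0],[0,-11,0,0,0,0,0],[0,-11,0,0,0,0,0],[0,-11,0,0,0,0,0]]]
end cmd [54 14]
```

```bash
python3 -m handwheel '[[[0,-1,0,0,0,0,0],[0,-3,0,0,0,0,0],[0,-4,0,0,0,0,0],[0,-6,0,0,0,0,0],[0,-7,0,0,0,0,0],[0,-9,0,0,0,0,0],[0,-9,0,0,0,0,0],[0,-10,0,0,0,0,0],[0,-11,0,0,0,0,0],[0,-11,0,0,0,0,0],[0,-11,0,0,0,0,0],[0,-11,0,0,0,0,0]]]'; python3 look.py 4
```

```text
time_s: 10.75
eef_pos: [0.6239, 0.1833, 0.1198]
orientation: [0.0, -0.627, 0.779, -0.0]
ft_force: [-0.0, -4.3, -0.2]
opening: 0.0004
t 10.75 L [54.9 14.8] z 0.1198 rotfix [-0.04  0.01  0.04] f [-0.  -4.3 -0.2] j [ 0.53  0.52 -0.08  0.   -0.97 -0.75] vel 0.0 op 0.00038507390409373314
side [235 251   8  17 101] [238.4 258.5] L [38.5 31. ] r 49.4 ang 38.9
```

View pics/side4.png

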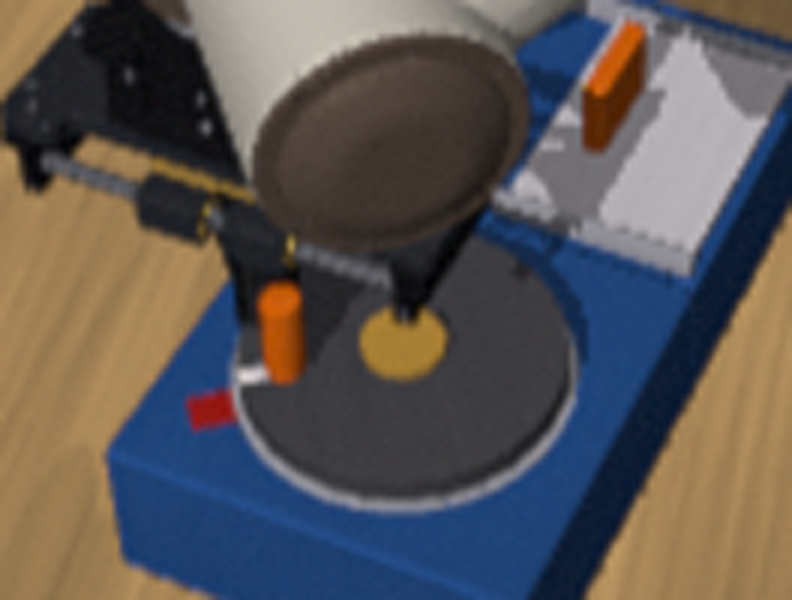

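```bash
cat > ptr.py <<'E'
from st import *
for n in ("side","top"):
    g=bot.get_image(n); im=g['img'].astype(int)
    H,W=im.shape[:2]; vv,uu=np.mgrid[0:H,0:W]
    r=ray(g,0,0)
    M2=rot(g['orientation']); c=np.stack([(uu-g['cx'])/g['fx'],-(vv-g['cy'])/g['fy'],-np.ones((H,W))],-1)@M2.T
    p=np.asarray(g['xyz'])+c*((.096-g['xyz'][2])/c[...,2])[...,None]
    # refined: lockbox coordinates on the dial face
    q=(p[...,:2]-C)*1000; X=q@XL;Y=q@YL; rr=np.hypot(X,Y)
    m=(rr>52)&(rr<67)&(im.min(-1)>110)&(np.ptp(im,axis=-1)<60)
    if m.sum()>2:
        w=im[m].sum(-1); x=np.average(X[m],weights=w);y=np.average(Y[m],weights=w)
        print(n,"white n",m.sum(),x.round(1),y.round(1),"r",np.hypot(x,y).round(1),"ang",np.degrees(np.arctan2(y,x)).round(1))
    mr=(rr<95)&(rr>65)&(im[...,0]>100)&(im[...,1]<60)
    if mr.sum()>5: 
        cu,cv=uu[mr].mean(),vv[mr].mean(); L=lbox(plane(g,cu,cv,.08)); print(n,"red",mr.sum(),L.round(1),np.degrees(np.arctan2(L[1],L[0])).round(1))
    ml=(rr<18)&(im[...,0]-im[...,2]>70)
    if ml.sum(): print(n,"hub",X[ml].mean().round(1),Y[ml].mean().round(1))
E
python3 ptr.py
```

```text
t 10.95 L [54.8 15.1] z 0.1198 rotfix [-0.03  0.02  0.05] f [ 0.6 -3.8  1.2] j [ 0.53  0.52 -0.08  0.   -0.97 -0.75] vel 0.0 op 0.0006689578707352087
side white n 12 48.5 39.5 r 62.5 ang 39.2
side red 39 [63.2 50.7] 38.8
side hub -0.5 0.6
top hub -0.1 -10.0
```

Red second stop looks right: peg 38.9°, pointer 39.2°, and the mark also measures 38.8°. I'll back off, lift over the peg and come down on the other side.

```bash
python3 - <<'E'
from h import *
f=F(60,-1); print(f, tool(f-np.array([54,14])))
c=np.round(f)
e=60
for a in (60,-60,-180):
    rows(c,range(a-10,a-121,-10),-1); c=np.round(F(a-120,-1))
E
```

```text
[ 1.86763812 56.65674555] [-42.65674555  52.13236188]
[[[0,2,-10,0,0,0,0],[0,6,-21,0,0,0,0],[0,13,-31,0,0,0,0],[0,21,-38,0,0,0,0],[0,30,-44,0,0,0,0],[0,38,-48,0,0,0,0],[0,47,-51,0,0,0,0],[0,56,-52,0,0,0,0],[0,63,-52,0,0,0,0],[0,71,-52,0,0,0,0],[0,78,-50,0,0,0,0],[0,87,-46,0,0,0,0]]]
end cmd [ 48. -30.]
[[[0,8,7,0,0,0,0],[0,15,15,0,0,0,0],[0,20,24,0,0,0,0],[0,23,33,0,0,0,0],[0,26,41,0,0,0,0],[0,27,50,0,0,0,0],[0,25,60,0,0,0,0],[0,21,71,0,0,0,0],[0,14,81,0,0,0,0],[0,6,88,0,0,0,0],[0,-3,94,0,0,0,0],[0,-11,98,0,0,0,0]]]
end cmd [-50. -19.]
[[[0,-9,3,0,0,0,0],[0,-18,4,0,0,0,0],[0,-25,4,0,0,0,0],[0,-33,4,0,0,0,0],[0,-40,2,0,0,0,0],[0,-49,-2,0,0,0,0],[0,-57,-9,0,0,0,0],[0,-64,-17,0,0,0,0],[0,-69,-26,0,0,0,0],[0,-72,-35,0,0,0,0],[0,-75,-43,0,0,0,0],[0,-76,-52,0,0,0,0]]]
end cmd [ 2. 57.]
```

```bash
python3 -m handwheel '[[[0,4,0,0,0,0,0],[0,5,0,-20,0,0,0],[0,5,0,-55,0,0,0],[0,5,0,-58,0,0,0],[0,-10,15,-58,0,0,0],[0,-28,35,-58,0,0,0],[0,-43,52,-58,0,0,0],[0,-43,52,-50,0,0,0],[0,-43,52,-30,0,0,0],[0,-43,52,-12,0,0,0],[0,-43,52,0,0,0,0],[0,-43,52,0,0,0,0]]]'; python3 look.py 5; python3 ptr.py
```

```text
time_s: 12.05
eef_pos: [0.5805, 0.2364, 0.1164]
orientation: [-0.002, -0.627, 0.779, 0.001]
ft_force: [0.0, -1.5, 0.4]
opening: 0.0002
t 12.05 L [ 1.1 57.3] z 0.1164 rotfix [ 0.24 -0.14  0.02] f [ 0.  -1.5  0.4] j [ 0.64  0.49 -0.14 -0.   -0.94 -0.86] vel 0.04 op 0.00016636794402915802
side [237 263   3   5  11] [238.  265.3] L [29.2 50.3] r 58.2 ang 59.9
t 12.25 L [ 3.3 58.7] z 0.1207 rotfix [-0.11  0.11  0.06] f [-0.7  0.8 -0.4] j [ 0.64  0.49 -0.13  0.   -0.95 -0.86] vel 0.01 op 0.00036451064876356025
side white n 76 22.3 -40.9 r 46.6 ang -61.4
side red 38 [62.9 52.5] 39.8
side hub -3.8 3.5
top hub -0.8 1.2
```

View pics/side5.png

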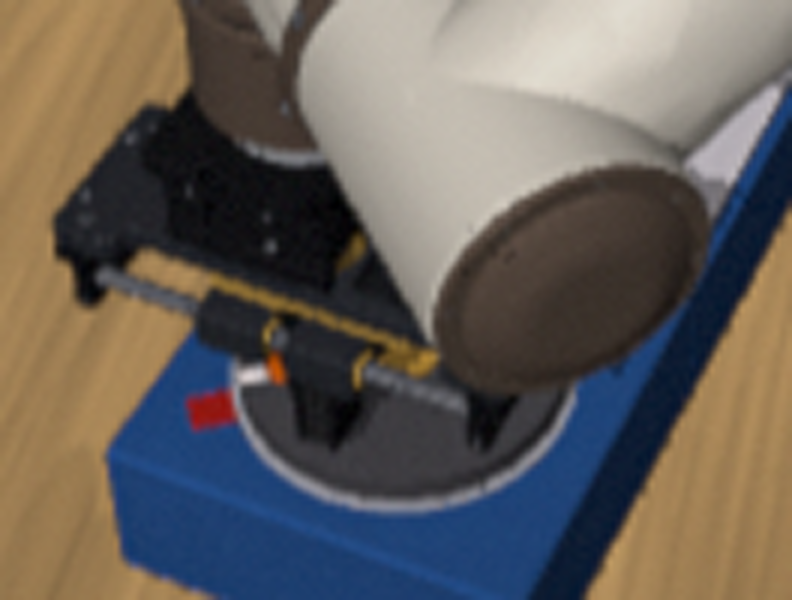

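The pointer hasn't moved. Now pushing clockwise.

```bash
python3 -m handwheel '[[[0,2,-10,0,0,0,0],[0,6,-21,0,0,0,0],[0,13,-31,0,0,0,0],[0,21,-38,0,0,0,0],[0,30,-44,0,0,0,0],[0,38,-48,0,0,0,0],[0,47,-51,0,0,0,0],[0,56,-52,0,0,0,0],[0,63,-52,0,0,0,0],[0,71,-52,0,0,0,0],[0,78,-50,0,0,0,0],[0,87,-46,0,0,0,0]]]'; python3 look.py 6
```

```text
time_s: 13.35
eef_pos: [0.6101, 0.1411, 0.1203]
orientation: [0.002, -0.627, 0.779, -0.001]
ft_force: [4.7, 0.3, 0.3]
opening: 0.0003
t 13.35 L [ 50.5 -29.5] z 0.1203 rotfix [-0.21  0.06  0.07] f [4.7 0.3 0.3] j [ 0.49  0.48 -0.14  0.   -0.94 -0.7 ] vel 0.26 op 0.0002796872007228299
side [252 235   7  14  82] [255.1 241.5] L [ 26.7 -36.8] r 45.5 ang -54.0
```

View pics/top6.png

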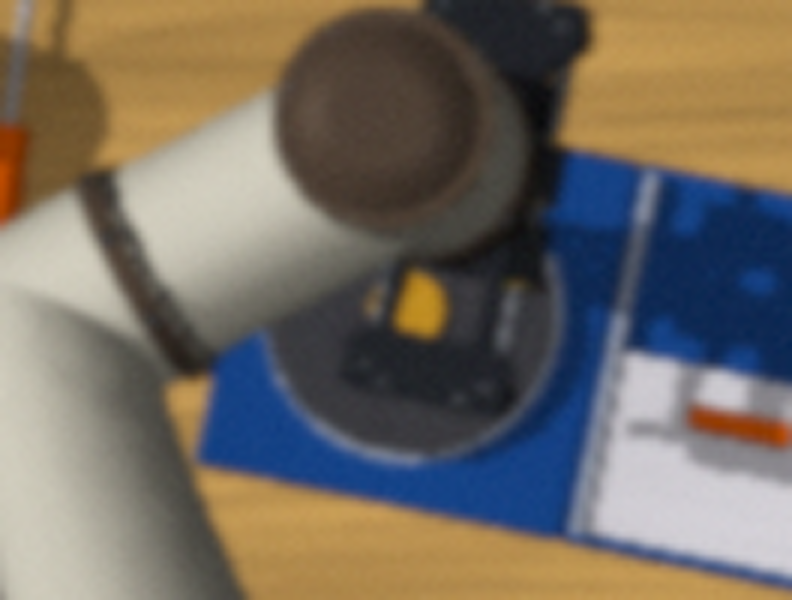

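View pics/side6.png

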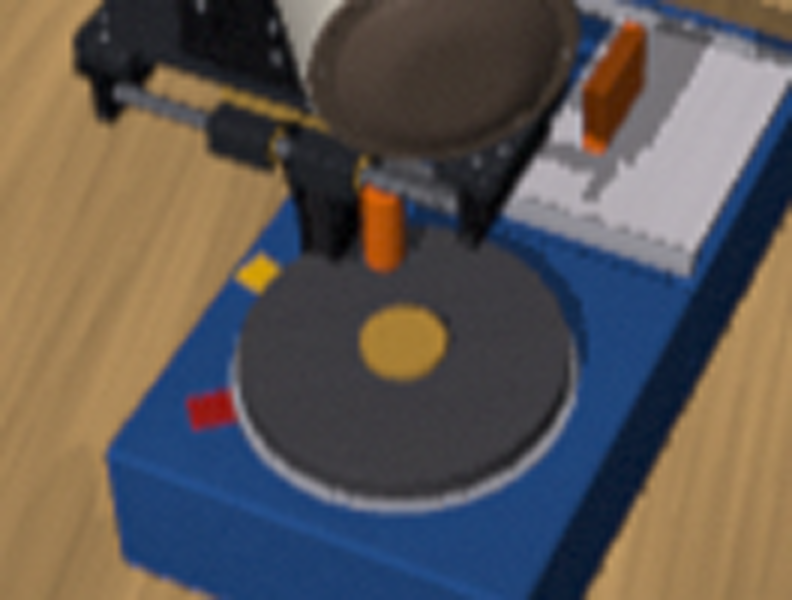

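The peg has followed round past yellow for the first time and is now near -58°, at (383,230) in the side picture. I'll continue.

```bash
python3 -m handwheel '[[[0,8,7,0,0,0,0],[0,15,15,0,0,0,0],[0,20,24,0,0,0,0],[0,23,33,0,0,0,0],[0,26,41,0,0,0,0],[0,27,50,0,0,0,0],[0,25,60,0,0,0,0],[0,21,71,0,0,0,0],[0,14,81,0,0,0,0],[0,6,88,0,0,0,0],[0,-3,94,0,0,0,0],[0,-11,98,0,0,0,0]]]'; python3 -c "
from st import *
peg(bot)"
```

```text
time_s: 14.55
eef_pos: [0.5117, 0.1716, 0.1182]
orientation: [-0.005, -0.627, 0.779, 0.0]
ft_force: [4.0, -8.5, -2.4]
opening: 0.0007
t 14.55 L [-52.1 -20.8] z 0.1182 rotfix [ 0.33 -0.4   0.01] f [ 4.  -8.5 -2.4] j [ 0.62  0.36 -0.36  0.   -0.86 -0.84] vel 0.19 op 0.0006876026170243327
side [274 253   7  17 106] [277.  260.9] L [-50.8  -1.4] r 50.8 ang -178.4
```

```bash
python3 -m handwheel '[[[0,-9,3,0,0,0,0],[0,-18,4,0,0,0,0],[0,-25,4,0,0,0,0],[0,-33,4,0,0,0,0],[0,-40,2,0,0,0,0],[0,-49,-2,0,0,0,0],[0,-57,-9,0,0,0,0],[0,-64,-17,0,0,0,0],[0,-69,-26,0,0,0,0],[0,-72,-35,0,0,0,0],[0,-75,-43,0,0,0,0],[0,-76,-52,0,0,0,0]]]'; python3 -c "
from st import *
peg(bot)
rows(np.array([2,57]),[52,44,36,28,20,13,7,3,0,0,0,0],-1)"
```

```text
time_s: 15.65
eef_pos: [0.5776, 0.2357, 0.1173]
orientation: [-0.006, -0.626, 0.779, 0.002]
ft_force: [-8.0, -1.4, 0.6]
opening: 0.0006
t 15.65 L [-1.5 56. ] z 0.1173 rotfix [ 0.59 -0.36 -0.03] f [-8.  -1.4  0.6] j [ 0.64  0.49 -0.14 -0.   -0.95 -0.86] vel 0.25 op 0.0006488732649795186
side [239 264   3   9  17] [239.8 268.4] L [20.7 56.9] r 60.6 ang 70.1
[[[0,1,-8,0,0,0,0],[0,4,-16,0,0,0,0],[0,9,-25,0,0,0,0],[0,15,-32,0,0,0,0],[0,21,-38,0,0,0,0],[0,27,-42,0,0,0,0],[0,32,-45,0,0,0,0],[0,36,-47,0,0,0,0],[0,38,-48,0,0,0,0],[0,38,-48,0,0,0,0],[0,38,-48,0,0,0,0],[0,38,-48,0,0,0,0]]]
end cmd [50 19]
```

```bash
python3 -m handwheel '[[[0,1,-8,0,0,0,0],[0,4,-16,0,0,0,0],[0,9,-25,0,0,0,0],[0,15,-32,0,0,0,0],[0,21,-38,0,0,0,0],[0,27,-42,0,0,0,0],[0,32,-45,0,0,0,0],[0,36,-47,0,0,0,0],[0,38,-48,0,0,0,0],[0,38,-48,0,0,0,0],[0,38,-48,0,0,0,0],[0,38,-48,0,0,0,0]]]'; python3 look.py 7; python3 ptr.py
```

```text
time_s: 16.75
eef_pos: [0.6215, 0.1907, 0.1201]
orientation: [0.002, -0.627, 0.779, -0.0]
ft_force: [0.1, 4.5, 0.7]
opening: 0.0004
t 16.75 L [51.  21.4] z 0.1201 rotfix [-0.12  0.14  0.09] f [0.1 4.5 0.7] j [ 0.55  0.52 -0.08 -0.   -0.97 -0.76] vel 0.01 op 0.00037402839229620354
t 16.95 L [50.6 20.5] z 0.1198 rotfix [-0.03  0.05  0.06] f [0.1 4.7 1.2] j [ 0.55  0.52 -0.08 -0.   -0.97 -0.76] vel 0.0 op 0.0006469797149980587
side red 38 [62.9 52.5] 39.8
side hub -0.5 1.7
top hub -0.2 -6.8
```

View pics/side7.png

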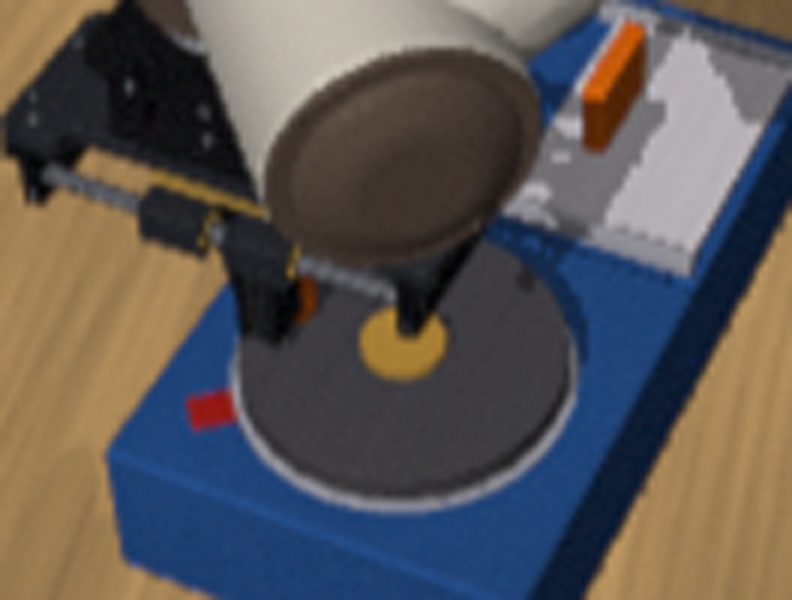

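```bash
cat >> h.py <<'E'
def contact(f,s,guess):
    # peg angle where peg just touches finger box at f, moving off in direction s
    for a in np.arange(guess-40*s,guess+60*s,0.1*s):
        p=50*np.array([np.cos(np.radians(a)),np.sin(np.radians(a))])-f
        if np.hypot(*np.maximum(np.abs(p)-[15,9.5],0))<9: inside=True
        elif 'inside' in locals(): return a
E
python3 - <<'E'
from h import *
print(contact(np.array([54.8,15.]),1,40),contact(np.array([52.8,1.7]),1,25),contact(np.array([50.8,20.9]),-1,0))
rows(np.array([50,19]),[-3,-5,-7,-9,-11,-12,-13,-14,-14.5,-14.5,-14.5,-14.5],-1)
for y in range(3,10): print(y,contact(np.array([51,y+1.7]),-1,-15))
E
```

```text
41.6 23.899999999999864 2.69999999999947
[[[0,3,-1,0,0,0,0],[0,5,-1,0,0,0,0],[0,7,-2,0,0,0,0],[0,8,-2,0,0,0,0],[0,10,-3,0,0,0,0],[0,11,-3,0,0,0,0],[0,12,-3,0,0,0,0],[0,13,-3,0,0,0,0],[0,13,-3,0,0,0,0],[0,13,-3,0,0,0,0],[0,13,-3,0,0,0,0],[0,13,-3,0,0,0,0]]]
end cmd [53  6]
3 -16.100000000000584
4 -14.900000000000567
5 -13.70000000000055
6 -12.500000000000533
7 -11.400000000000517
8 -10.2000000000005
9 -9.000000000000483
```

```bash
python3 -m handwheel '[[[0,3,-1,0,0,0,0],[0,5,-1,0,0,0,0],[0,7,-2,0,0,0,0],[0,8,-2,0,0,0,0],[0,10,-2,0,0,0,0],[0,11,-2,0,0,0,0],[0,12,-2,0,0,0,0],[0,13,-2,0,0,0,0],[0,13,-2,0,0,0,0],[0,13,-2,0,0,0,0],[0,13,-2,0,0,0,0],[0,13,-2,0,0,0,0]]]'; python3 look.py 8
```

```text
time_s: 18.05
eef_pos: [0.6199, 0.1758, 0.1193]
orientation: [-0.0, -0.627, 0.779, -0.0]
ft_force: [0.1, 1.9, 0.2]
opening: 0.0006
t 18.05 L [52.6  6.5] z 0.1193 rotfix [ 0.02 -0.05  0.04] f [0.1 1.9 0.2] j [ 0.53  0.51 -0.09  0.   -0.96 -0.74] vel 0.0 op 0.0005735453148815127
side [244 246   4   8  22] [245.6 249.6] L [36.1 -2.3] r 36.1 ang -3.6
```

```bash
python3 -m handwheel '[[[0,-3,0,0,0,0,0],[0,-6,0,-10,0,0,0],[0,-15,0,-40,0,0,0],[0,-30,0,-60,0,0,0],[0,-60,0,-60,0,0,0],[0,-90,0,-60,0,0,0],[0,-120,0,-60,0,0,0],[0,-120,0,-60,0,0,0]]]'; python3 look.py 9; python3 ptr.py
```

```text
time_s: 18.92
eef_pos: [0.6464, 0.2981, 0.1799]
orientation: [0.001, -0.628, 0.778, -0.0]
ft_force: [0.8, 0.3, -0.5]
opening: 0.0005
t 18.92 L [ 52.3 131.7] z 0.1799 rotfix [-0.11  0.08  0.28] f [ 0.8  0.3 -0.5] j [ 0.66  0.57  0.17  0.   -1.17 -0.87] vel 0.08 op 0.0004935229607259224
top [219 192   6   6  28] [221.2 194.7] L [ 46.9 -14.3] r 49.0 ang -17.0
t 19.12 L [ 52.5 126.3] z 0.1799 rotfix [ 0.01 -0.04  0.03] f [ 0.1 -0.7  0.4] j [ 0.65  0.57  0.16  0.   -1.17 -0.87] vel 0.01 op 0.0009252034223324563
side red 37 [62.5 52.6] 40.0
side hub -0.1 -0.6
top white n 3 62.4 -18.0 r 64.9 ang -16.0
top red 38 [62.7 53.9] 40.7
top hub -0.0 0.0
```

View pics/side9.png

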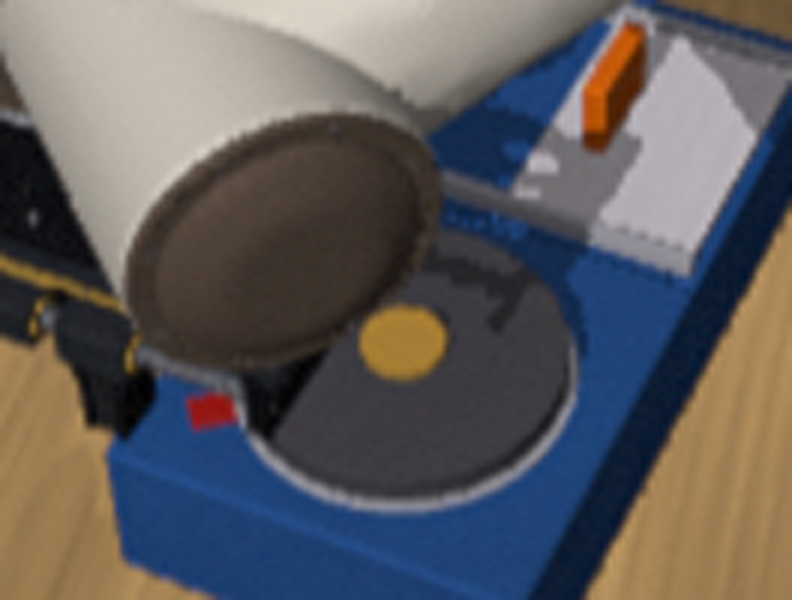

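View pics/top9.png

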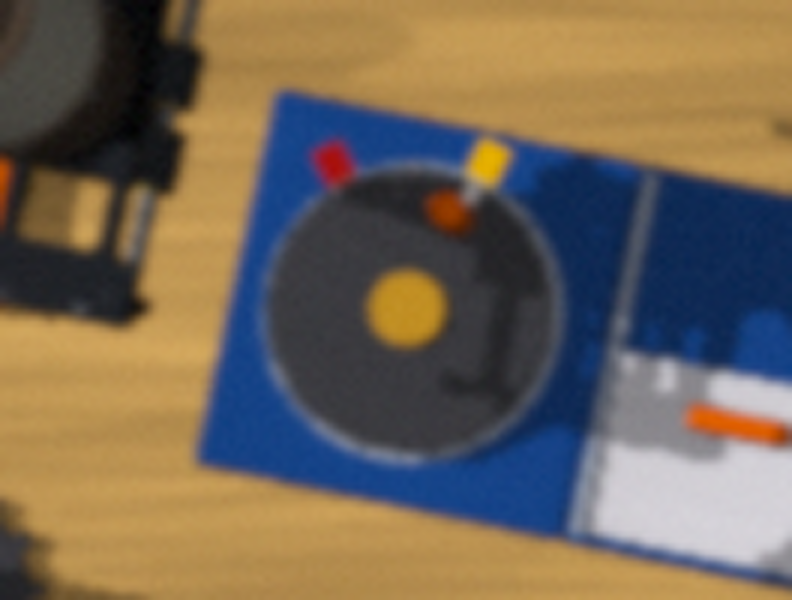

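Yellow second stop is confirmed: the pointer is at (470,190) in the top picture, aimed at the yellow mark, and the peg measures about -16°. I'll now go to the peg's clockwise side.

```bash
python3 - <<'E'
from h import *
f=F(-38,1); print(f,tool(f-np.array([52,126]))); c=np.round(f)
rows(c,[-35,-31,-27,-23,-19,-15,-11,-7,-3,1,5,9],1); c=np.array([52,-10]) ;
c=np.round(F(9,1))
for a in range(9,160,10):
    print(a,c); rows(c,[a+3,a+5,a+8,a+10],1); c=np.round(F(a+10,1))
E
cat > g.py <<'E'
import sys
from station import bot
import numpy as np
s=bot.observe(); f=s['ft_force']; h=np.hypot(*f[:2]); print("fxy",h.round(1)); sys.exit(h>13)
E
```

```text
[ 24.94675359 -49.28307377] [175.28307377  27.05324641]
[[[0,-2,-3,0,0,0,0],[0,-5,-7,0,0,0,0],[0,-8,-10,0,0,0,0],[0,-11,-13,0,0,0,0],[0,-14,-16,0,0,0,0],[0,-18,-18,0,0,0,0],[0,-21,-20,0,0,0,0],[0,-24,-22,0,0,0,0],[0,-28,-24,0,0,0,0],[0,-31,-25,0,0,0,0],[0,-35,-26,0,0,0,0],[0,-38,-27,0,0,0,0]]]
end cmd [ 52. -11.]
9 [ 52. -11.]
[[[0,-3,-1,0,0,0,0],[0,-5,-1,0,0,0,0],[0,-7,-1,0,0,0,0],[0,-9,-2,0,0,0,0]]]
end cmd [54. -2.]
19 [54. -2.]
[[[0,-2,0,0,0,0,0],[0,-4,0,0,0,0,0],[0,-6,0,0,0,0,0],[0,-8,0,0,0,0,0]]]
end cmd [54.  6.]
29 [54.  6.]
[[[0,-2,0,0,0,0,0],[0,-3,0,0,0,0,0],[0,-6,0,0,0,0,0],[0,-7,0,0,0,0,0]]]
end cmd [54. 13.]
39 [54. 13.]
[[[0,-2,0,0,0,0,0],[0,-4,1,0,0,0,0],[0,-6,1,0,0,0,0],[0,-8,1,0,0,0,0]]]
end cmd [53. 21.]
49 [53. 21.]
[[[0,-2,1,0,0,0,0],[0,-4,2,0,0,0,0],[0,-6,3,0,0,0,0],[0,-8,4,0,0,0,0]]]
end cmd [49. 29.]
59 [49. 29.]
[[[0,-3,2,0,0,0,0],[0,-4,3,0,0,0,0],[0,-7,5,0,0,0,0],[0,-8,7,0,0,0,0]]]
end cmd [42. 37.]
69 [42. 37.]
[[[0,-3,3,0,0,0,0],[0,-4,4,0,0,0,0],[0,-6,7,0,0,0,0],[0,-7,8,0,0,0,0]]]
end cmd [34. 44.]
79 [34. 44.]
[[[0,-2,3,0,0,0,0],[0,-3,5,0,0,0,0],[0,-5,7,0,
[... 172 characters left out ...]
0,0,0],[0,-1,4,0,0,0,0],[0,-2,7,0,0,0,0],[0,-3,8,0,0,0,0]]]
end cmd [ 8. 56.]
109 [ 8. 56.]
[[[0,0,3,0,0,0,0],[0,0,4,0,0,0,0],[0,-1,7,0,0,0,0],[0,-1,9,0,0,0,0]]]
end cmd [-1. 57.]
119 [-1. 57.]
[[[0,0,3,0,0,0,0],[0,1,5,0,0,0,0],[0,1,8,0,0,0,0],[0,2,10,0,0,0,0]]]
end cmd [-11.  55.]
129 [-11.  55.]
[[[0,0,3,0,0,0,0],[0,1,5,0,0,0,0],[0,3,9,0,0,0,0],[0,4,11,0,0,0,0]]]
end cmd [-22.  51.]
139 [-22.  51.]
[[[0,2,3,0,0,0,0],[0,3,5,0,0,0,0],[0,5,8,0,0,0,0],[0,7,10,0,0,0,0]]]
end cmd [-32.  44.]
149 [-32.  44.]
[[[0,2,2,0,0,0,0],[0,4,4,0,0,0,0],[0,6,6,0,0,0,0],[0,8,8,0,0,0,0]]]
end cmd [-40.  36.]
159 [-40.  36.]
[[[0,2,2,0,0,0,0],[0,4,3,0,0,0,0],[0,6,4,0,0,0,0],[0,8,5,0,0,0,0]]]
end cmd [-45.  28.]
```

```bash
python3 -m handwheel '[[[0,40,6,0,0,0,0],[0,80,12,0,0,0,0],[0,120,19,0,0,0,0],[0,155,24,0,0,0,0],[0,175,27,0,0,0,0],[0,175,27,0,0,0,0],[0,175,27,25,0,0,0],[0,175,27,45,0,0,0],[0,175,27,55,0,0,0],[0,175,27,60,0,0,0],[0,175,27,60,0,0,0],[0,175,27,60,0,0,0]]]'; python3 st.py && python3 g.py && python3 -m handwheel '[[[0,-2,-3,0,0,0,0],[0,-5,-7,0,0,0,0],[0,-8,-10,0,0,0,0],[0,-11,-13,0,0,0,0],[0,-14,-16,0,0,0,0],[0,-18,-18,0,0,0,0],[0,-21,-20,0,0,0,0],[0,-24,-22,0,0,0,0],[0,-28,-24,0,0,0,0],[0,-31,-25,0,0,0,0],[0,-35,-26,0,0,0,0],[0,-38,-27,0,0,0,0]]]'; python3 look.py 10
```

```text
time_s: 20.22
eef_pos: [0.5825, 0.1286, 0.1202]
orientation: [0.0, -0.627, 0.779, -0.0]
ft_force: [-0.6, -0.3, 0.4]
opening: 0.0005
t 20.22 L [ 26.2 -47.6] z 0.1202 rotfix [-0.06  0.02  0.08] f [-0.6 -0.3  0.4] j [ 0.49  0.44 -0.22  0.   -0.91 -0.7 ] vel 0.01 op 0.00053430843659307
fxy 0.7
t 20.22 L [ 26.2 -47.6] z 0.1202 rotfix [-0.06  0.02  0.08] f [-0.6 -0.3  0.4] j [ 0.49  0.44 -0.22  0.   -0.91 -0.7 ] vel 0.01 op 0.00053430843659307
side [241 238   7  16  89] [244.1 245.6] L [ 45.9 -12.7] r 47.6 ang -15.5False
```

View pics/side10.png

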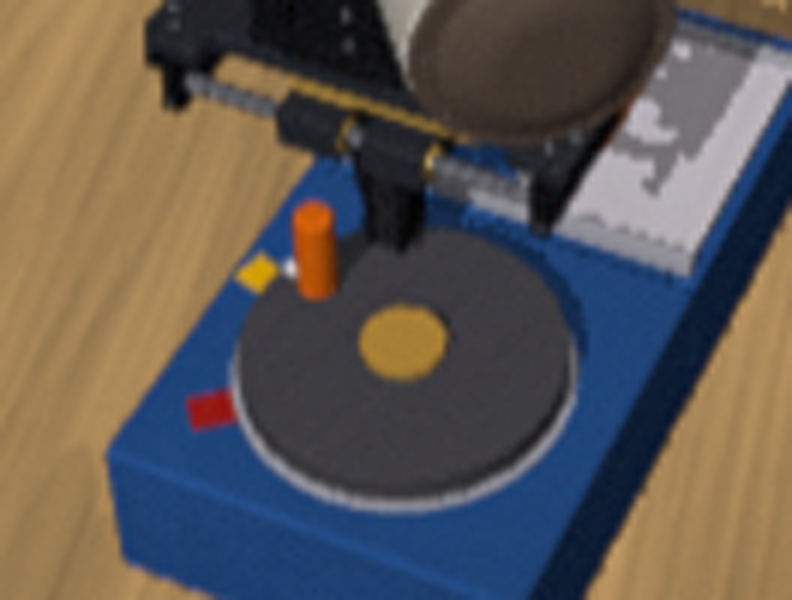

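The peg at (315,250) still points at yellow, measuring -15.5°. My force guard exited with a numpy bool, so I'll fix that and go on.

```bash
sed -i 's/sys.exit(h>13)/sys.exit(1 if h>13 else 0)/' g.py
python3 -m handwheel '[[[0,-2,-3,0,0,0,0],[0,-5,-7,0,0,0,0],[0,-8,-10,0,0,0,0],[0,-11,-13,0,0,0,0],[0,-14,-16,0,0,0,0],[0,-18,-18,0,0,0,0],[0,-21,-20,0,0,0,0],[0,-24,-22,0,0,0,0],[0,-28,-24,0,0,0,0],[0,-31,-25,0,0,0,0],[0,-35,-26,0,0,0,0],[0,-38,-27,0,0,0,0]]]'; python3 st.py
python3 g.py && python3 -m handwheel '[[[0,-3,-1,0,0,0,0],[0,-5,-1,0,0,0,0],[0,-7,-1,0,0,0,0],[0,-9,-2,0,0,0,0]]]' && python3 g.py && python3 -m handwheel '[[[0,-2,0,0,0,0,0],[0,-4,0,0,0,0,0],[0,-6,0,0,0,0,0],[0,-8,0,0,0,0,0]]]' && python3 g.py; python3 -c "
from st import *
peg(bot)"
```

```text
time_s: 21.42
eef_pos: [0.6144, 0.159, 0.1188]
orientation: [-0.003, -0.627, 0.779, 0.001]
ft_force: [-6.0, -4.9, 1.4]
opening: 0.0004
t 21.42 L [ 50.9 -11. ] z 0.1188 rotfix [ 0.27 -0.19  0.04] f [-6.  -4.9  1.4] j [ 0.51  0.5  -0.11 -0.   -0.96 -0.72] vel 0.06 op 0.0004439433408304971
fxy 7.7
time_s: 21.75
eef_pos: [0.6186, 0.1675, 0.1187]
orientation: [-0.002, -0.627, 0.779, 0.001]
ft_force: [-3.7, -3.7, 0.7]
opening: 0.0006
fxy 5.2
time_s: 22.08
eef_pos: [0.6217, 0.176, 0.1194]
orientation: [-0.0, -0.627, 0.779, 0.0]
ft_force: [-1.0, -3.9, -0.2]
opening: 0.0004
fxy 4.0
t 22.08 L [54.4  7.1] z 0.1194 rotfix [ 0.03 -0.03  0.06] f [-1.  -3.9 -0.2] j [ 0.53  0.52 -0.09 -0.   -0.97 -0.74] vel 0.03 op 0.00039699059843592907
side [235 249   7  17 101] [238.2 256.4] L [42.2 25.3] r 49.2 ang 31.0
```

Next come the 10° steps, with a force check before each one.

```bash
python3 -m handwheel '[[[0,-2,0,0,0,0,0],[0,-3,0,0,0,0,0],[0,-6,0,0,0,0,0],[0,-7,0,0,0,0,0]]]' | tail -2 && python3 g.py && python3 -m handwheel '[[[0,-2,0,0,0,0,0],[0,-4,1,0,0,0,0],[0,-6,1,0,0,0,0],[0,-8,1,0,0,0,0]]]' |tail -2 && python3 g.py && echo at59 && python3 -m handwheel '[[[0,-2,1,0,0,0,0],[0,-4,2,0,0,0,0],[0,-6,3,0,0,0,0],[0,-8,4,0,0,0,0]]]'|tail -2 && python3 g.py && python3 -m handwheel '[[[0,-3,2,0,0,0,0],[0,-4,3,0,0,0,0],[0,-7,5,0,0,0,0],[0,-8,7,0,0,0,0]]]'|tail -2 && python3 g.py && echo at69; python3 -c "
from st import *
peg(bot)"
```

```text
ft_force: [-1.9, -14.5, 2.3]
opening: 0.0002
fxy 14.6
t 22.52 L [54.1 10.2] z 0.1194 rotfix [ 0.2  -0.43  0.04] f [ -1.9 -14.5   2.3] j [ 0.53  0.52 -0.08  0.   -0.98 -0.75] vel 0.02 op 0.00020785410975989274
side [235 250   7  16  99] [238.2 257.1] L [41.1 27.1] r 49.2 ang 33.4
```

The force jumped to 14.6 N with the peg at about 34°, 50° on from yellow, so it looks locked. I'll confirm with a slight extra push.

```bash
python3 -m handwheel '[[[0,-1,0,0,0,0,0],[0,-2,0,0,0,0,0],[0,-2,0,0,0,0,0],[0,-2,0,0,0,0,0]]]'; python3 -c "
from st import *
peg(bot)"
```

```text
time_s: 22.95
eef_pos: [0.6221, 0.1793, 0.1194]
orientation: [-0.005, -0.626, 0.779, -0.001]
ft_force: [-1.3, -17.1, 2.9]
opening: 0.0001
t 22.95 L [54.  10.4] z 0.1194 rotfix [ 0.26 -0.55 -0.02] f [ -1.3 -17.1   2.9] j [ 0.53  0.52 -0.08  0.   -0.98 -0.75] vel 0.0 op 7.189021739210407e-05
side [235 250   7  16  99] [238.2 257.1] L [41.1 27.1] r 49.2 ang 33.4
```

Locked: more push adds force but no motion. Now the lug.

```bash
python3 - <<'E'
from h import *
for p in ([.50674,.01864],[.5085,.0192]): print(lbox(p))
print(tool(np.array([-56,-170])-[54,15]))
E
python3 -m handwheel '[[[0,4,0,0,0,0,0],[0,6,0,-20,0,0,0],[0,6,0,-55,0,0,0],[0,40,15,-58,0,0,0],[0,75,45,-58,0,0,0],[0,110,75,-58,0,0,0],[0,145,105,-58,0,0,0],[0,185,110,-58,0,0,0],[0,185,110,-58,0,0,0],[0,185,110,-58,0,0,0]]]'; python3 look.py 11; python3 - <<'E'
from station import bot
from h import *
for n in("top","side"):
    g=bot.get_image(n); p=C+(XL*-20+YL*-170)/1000; u,v=map(int,proj(g,[*p,.1])); c=g['img'][max(v-50,0):v+50,u-66:u+66,::-1]
    cv2.imwrite(f"pics/{n}lug.png",cv2.resize(c,None,fx=6,fy=6,interpolation=cv2.INTER_CUBIC))
E
```

```text
[ -24.1519316  -171.24093377]
[ -22.55324017 -170.31606312]
[185 110]
time_s: 23.88
eef_pos: [0.4764, 0.0264, 0.1788]
orientation: [0.002, -0.626, 0.78, -0.0]
ft_force: [0.2, 0.8, -0.5]
opening: 0.0004
t 23.88 L [ -55.4 -170.2] z 0.1788 rotfix [-0.18  0.16 -0.08] f [ 0.2  0.8 -0.5] j [ 0.4   0.19 -0.43 -0.   -0.95 -0.61] vel 0.07 op 0.000444891924901611
top [203 192   8   6  32] [206.6 194.2] L [39.9 26.7] r 48.0 ang 33.8
side [235 250   7  16  95] [238.3 257.3] L [40.6 27.8] r 49.2 ang 34.4
```

View pics/toplug.png

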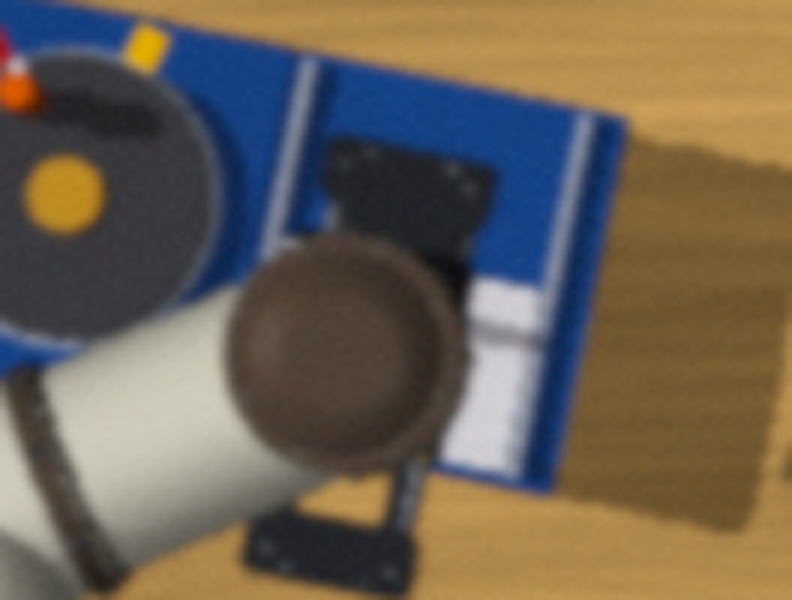

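View pics/sidelug.png

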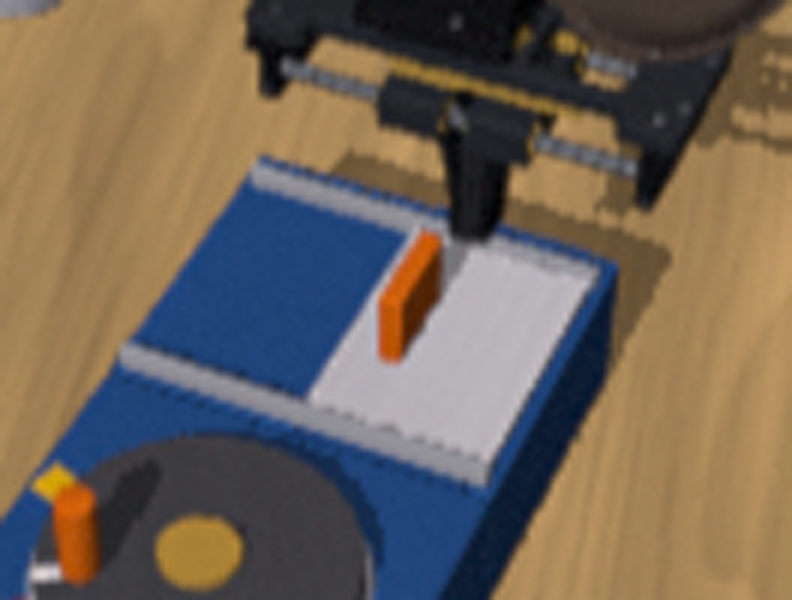

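The dial stays at 34°, and the finger is above the plate behind the lug, which is at (410,300) in the side picture. I'll lower it.

```bash
python3 -m handwheel '[[[0,0,2,25,0,0,0],[0,0,2,45,0,0,0],[0,0,2,58,0,0,0],[0,0,2,66,0,0,0],[0,0,2,66,0,0,0],[0,0,2,66,0,0,0]]]'; python3 st.py; python3 g.py && python3 -m handwheel '[[[0,0,-4,0,0,0,0],[0,0,-8,0,0,0,0],[0,0,-12,0,0,0,0],[0,0,-16,0,0,0,0],[0,0,-20,0,0,0,0],[0,0,-23,0,0,0,0]]]'; python3 st.py
```

```text
time_s: 24.68
eef_pos: [0.4754, 0.0283, 0.1115]
orientation: [-0.0, -0.627, 0.779, -0.0]
ft_force: [-0.2, 0.7, 0.8]
opening: 0.0005
t 24.68 L [ -56.8 -168.6] z 0.1115 rotfix [ 0.   -0.02  0.09] f [-0.2  0.7  0.8] j [ 0.4   0.27 -0.52  0.   -0.78 -0.62] vel 0.02 op 0.0004625872779497641
fxy 0.7
time_s: 25.18
eef_pos: [0.4978, 0.0229, 0.1119]
orientation: [0.0, -0.627, 0.779, 0.0]
ft_force: [-1.7, 1.2, 2.1]
opening: 0.0006
t 25.18 L [ -33.8 -169. ] z 0.1119 rotfix [-0.01  0.01  0.03] f [-1.7  1.2  2.1] j [ 0.37  0.31 -0.47 -0.   -0.8  -0.59] vel 0.08 op 0.0006278802030517407
```

The hatch slides under about 2 N. Push on, then feel for the end stop.

```bash
python3 -m handwheel '[[[0,0,-5,0,0,0,0],[0,0,-11,0,0,0,0],[0,0,-17,0,0,0,0],[0,0,-23,0,0,0,0],[0,0,-29,0,0,0,0],[0,0,-35,0,0,0,0],[0,0,-41,0,0,0,0],[0,0,-47,0,0,0,0],[0,0,-53,0,0,0,0],[0,0,-58,0,0,0,0],[0,0,-62,0,0,0,0],[0,0,-65,0,0,0,0]]]'; python3 g.py && python3 -m handwheel '[[[0,0,-1,0,0,0,0],[0,0,-2,0,0,0,0],[0,0,-3,0,0,0,0],[0,0,-4,0,0,0,0],[0,0,-5,0,0,0,0],[0,0,-5,0,0,0,0]]]' && python3 st.py
```

```text
time_s: 26.18
eef_pos: [0.5612, 0.0089, 0.1114]
orientation: [-0.0, -0.627, 0.779, 0.0]
ft_force: [-2.1, 1.1, 3.2]
opening: 0.0004
fxy 2.4
time_s: 26.68
eef_pos: [0.5656, 0.0079, 0.1114]
orientation: [-0.0, -0.627, 0.779, 0.0]
ft_force: [-1.3, 1.5, 1.1]
opening: 0.0004
t 26.68 L [  35.7 -169.1] z 0.1114 rotfix [ 0.01 -0.01  0.05] f [-1.3  1.5  1.1] j [ 0.3   0.41 -0.31  0.   -0.86 -0.52] vel 0.0 op 0.0003520536195942358
```

```bash
python3 -m handwheel '[[[0,0,-1,0,0,0,0],[0,0,-2,0,0,0,0],[0,0,-3,0,0,0,0],[0,0,-4,0,0,0,0],[0,0,-5,0,0,0,0],[0,0,-5,0,0,0,0]]]'; python3 st.py; python3 g.py && python3 -m handwheel '[[[0,0,-1,0,0,0,0],[0,0,-2,0,0,0,0],[0,0,-3,0,0,0,0],[0,0,-4,0,0,0,0],[0,0,-4,0,0,0,0],[0,0,-4,0,0,0,0]]]'; python3 st.py
```

```text
time_s: 27.18
eef_pos: [0.5708, 0.0068, 0.1115]
orientation: [0.0, -0.627, 0.779, -0.0]
ft_force: [-1.9, 0.0, 1.0]
opening: 0.0004
t 27.18 L [  40.9 -169.1] z 0.1115 rotfix [-0.01 -0.    0.04] f [-1.9  0.   1. ] j [ 0.3   0.41 -0.29  0.   -0.86 -0.51] vel 0.0 op 0.0004270076828950007
fxy 1.9
time_s: 27.68
eef_pos: [0.5744, 0.006, 0.1115]
orientation: [-0.0, -0.627, 0.779, 0.0]
ft_force: [-2.3, 0.1, 1.1]
opening: 0.0002
t 27.68 L [  44.7 -169. ] z 0.1115 rotfix [ 0.01 -0.    0.04] f [-2.3  0.1  1.1] j [ 0.29  0.42 -0.28 -0.   -0.87 -0.51] vel 0.0 op 0.00020813457429185982
```

```bash
python3 -m handwheel '[[[0,0,-1,0,0,0,0],[0,0,-2,0,0,0,0],[0,0,-3,0,0,0,0],[0,0,-4,0,0,0,0],[0,0,-4,0,0,0,0],[0,0,-4,0,0,0,0]]]'; python3 st.py; python3 g.py && python3 -m handwheel '[[[0,0,-1,0,0,0,0],[0,0,-2,0,0,0,0],[0,0,-3,0,0,0,0],[0,0,-4,0,0,0,0],[0,0,-4,0,0,0,0],[0,0,-4,0,0,0,0]]]'; python3 st.py;  python3 - <<'E'
from station import bot
from h import *
for n in("top","side"):
    g=bot.get_image(n); p=C+(XL*-0+YL*-170)/1000; u,v=map(int,proj(g,[*p,.1])); c=g['img'][max(v-50,0):v+50,u-66:u+66,::-1]
    cv2.imwrite(f"pics/{n}lug2.png",cv2.resize(c,None,fx=6,fy=6,interpolation=cv2.INTER_CUBIC))
E
```

```text
time_s: 28.18
eef_pos: [0.5747, 0.0058, 0.1114]
orientation: [-0.003, -0.627, 0.779, 0.003]
ft_force: [-11.6, 5.0, 7.7]
opening: 0.0002
t 28.18 L [  45.  -169.2] z 0.1114 rotfix [ 0.44 -0.08  0.02] f [-11.6   5.    7.7] j [ 0.29  0.42 -0.28 -0.   -0.88 -0.5 ] vel 0.0 op 0.00016807077546883203
fxy 12.6
time_s: 28.68
eef_pos: [0.5749, 0.0056, 0.1113]
orientation: [-0.006, -0.627, 0.779, 0.005]
ft_force: [-20.1, 11.9, 14.8]
opening: 0.0007
t 28.68 L [  45.2 -169.3] z 0.1113 rotfix [ 0.89 -0.15  0.  ] f [-20.1  11.9  14.8] j [ 0.29  0.43 -0.27 -0.01 -0.89 -0.5 ] vel 0.0 op 0.0006955220854570792
```

View pics/sidelug2.png

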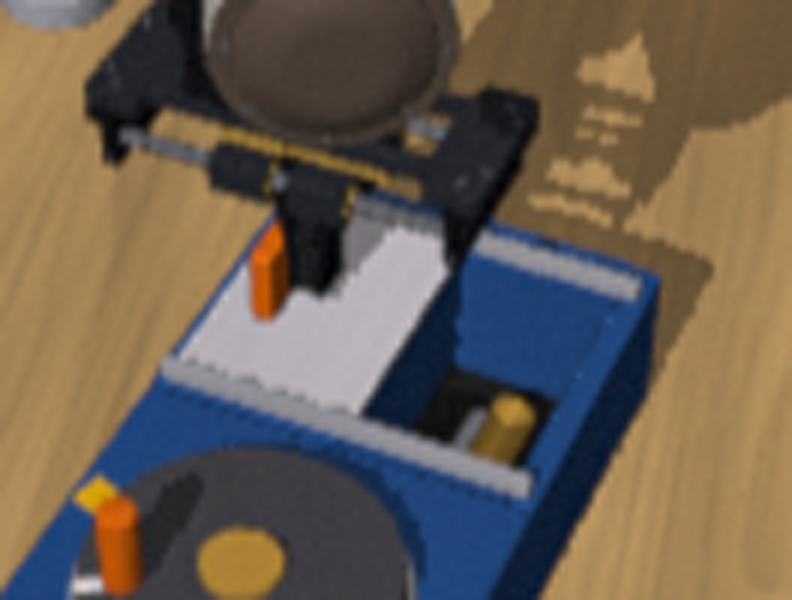

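The hatch is firm on its stop at 23 N, and the picture shows the opening with its contents uncovered. Retreat backwards, then up.

```bash
python3 -m handwheel '[[[0,0,6,0,0,0,0],[0,0,14,0,0,0,0],[0,0,20,-15,0,0,0],[0,0,25,-45,0,0,0],[0,0,25,-80,0,0,0],[0,60,25,-110,0,0,0],[0,100,25,-130,0,0,0],[0,140,25,-130,0,0,0],[0,180,25,-130,0,0,0],[0,220,25,-130,0,0,0],[0,220,25,-130,0,0,0],[0,220,25,-130,0,0,0]]]'; python3 look.py 12; python3 - <<'E'
from station import bot
from h import *
for n in("top","side"):
    g=bot.get_image(n); cv2.imwrite(f"pics/{n}end.png",g['img'][:,:,::-1])
    hsv=cv2.cvtColor(g['img'],cv2.COLOR_RGB2HSV); m=cv2.inRange(hsv,(5,190,90),(14,255,255)); cc=cv2.connectedComponentsWithStats(m)
    for i in range(1,cc[0]):
        if cc[2][i][4]>15: print(n,cc[2][i],lbox(plane(g,*cc[3][i],.126 if n=="top" else .108)).round(1))
E
```

```text
time_s: 29.78
eef_pos: [0.5103, -0.2092, 0.2419]
orientation: [0.0, -0.625, 0.781, -0.001]
ft_force: [0.2, -0.4, 0.7]
opening: 0.0005
t 29.78 L [  28.3 -393. ] z 0.2419 rotfix [-0.14 -0.05 -0.26] f [ 0.2 -0.4  0.7] j [-0.09  0.25 -0.17  0.   -1.15 -0.13] vel 0.06 op 0.00046394009841178483
top [204 192   7   6  30] [206.6 194.1] L [40.2 26.5] r 48.2 ang 33.5
side [235 250   7  16  95] [238.3 257.3] L [40.6 27.8] r 49.2 ang 34.4
top [425  91   4  17  20] [ 435.7 -528.9]
top [497 102   3  25  27] [ 435.9 -741.1]
top [426 113   1  18  18] [ 373.  -542.4]
top [140 181  12  31 260] [  0.9 199.2]
top [203 192   8   6  31] [41.  28.9]
top [ 34 235   3  49  49] [-239.9  467.4]
side [261 200  10  20  83] [  64.1 -168.3]
side [235 250   7  16  95] [46.1 18.9]
side [193 343  40  22 432] [-29.9 271.8]
```

View pics/topend.png

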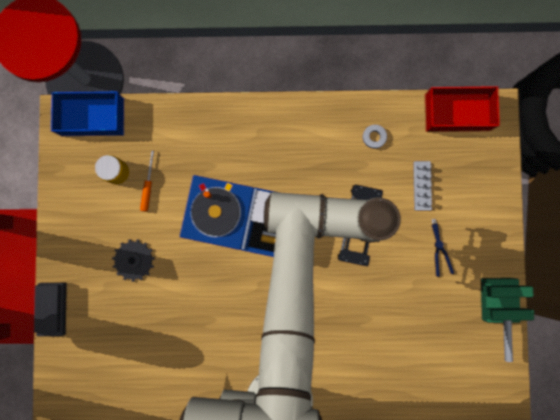

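View pics/sideend.png

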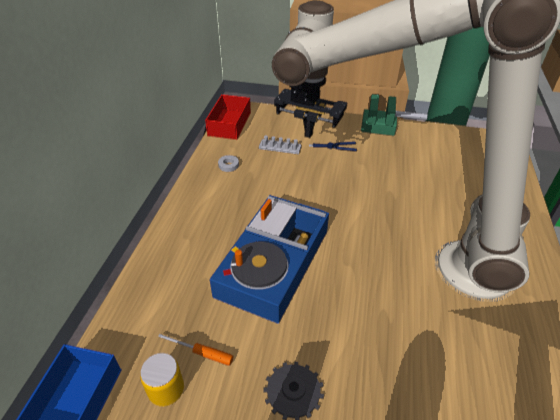

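```bash
python3 -c "
from station import bot
print(bot.close_job())"
```

```text
the job is handed in; nothing more can be done
None
```

The lockbox is open: the combination went in, the dial locked, and the hatch is fully open on its end stop. I handed the job in at about 30 s of the 72 s allowed; it returned no verdict.

- **Red stop:** I pushed the dial anticlockwise past red once and stopped it there the second time. The camera put the peg at 38.9° and the mark at 38.8–39.8°. A contact calculation from the finger position gave 41.6°. Both are within the 6° allowed.
- **Yellow stop:** I then went clockwise past yellow once and stopped it there the second time. The readings ranged from -15.5° to -17° against the mark at -15°.
- **Lock:** I pushed slowly anticlockwise until the dial stopped dead at about 34°, some 50° on from yellow. An extra 2 mm push raised the force to 17 N with no further movement.
- **Hatch:** It slid at about 2 N and stopped firmly; pushing on the stop reached about 23 N sideways. The lug measured about 86 mm further along, against 85 mm of travel.
- **Final pictures:** The hatch is open, the dial is still at 34°, and the tools and parts lie where they started. The arm is clear of everything.

One pause came from my own force-check script, which held back a move by mistake. I fixed it and carried on with no effect on the job. The largest force I read at the end of any move was about 28 N in total, at the hatch stop.

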